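# Slide carrier home under the reader head

### The arm

A 7-joint arm with a two-finger parallel gripper is mounted at the origin on a cart in front of the work surface, level with it; the furniture and walls round the work are solid. World frame = base frame: x ahead of the robot, y to its left, z up, the work surface at z = 0. Lengths are in m, angles in rad, forces in N, time in s.
With the tool pointing down it reaches from about 0.4 to 0.85 m from the base axis. Payload 10.4 kg.
Tool frame: the origin (TCP) lies midway between the tips of the shut fingers; the grasp point (between the pads) lies 19 mm behind it; z points along the fingers, y is the line along which they close (so a half turn about z gives the same grasp; the last joint's range is limited). The gripper opens to 87 mm and grips with 3 to 60 N. Pads are 19 mm wide; open, the fingers measure 117 mm over their backs; the gripper's body (75 mm by 190 mm) begins 51 mm behind the grasp point.
Start: joints at [1.13, 0.332, -0.065, 1.46, 0.022, 1.35, -0.088], TCP at [0.254, -0.571, 0.223] pointing down, gripper open.
Joint ranges: [-2.6, 2.6], [-0.5, 2.12], [-1.47, 1.34], [0.16, 2.42], [-1.27, 4.41], [0.06, 2.06], [-2.6, 2.6]. Speed limits (rad/s): [2.22, 2.22, 2.79, 2.79, 3.14, 3.14, 3.14].

### API

Orientations are given as a unit quaternion [x, y, z, w].
In Python, from bench import sensors, eyes, order gives the robot as it stands.
- The arm moves only by the tool arm_command, never from a script. Its argument "steps" is a list of rows, each an object with "rot": the turn, a rotation vector about the world's x, y, z in degrees, a list of three; "slide": the shift along the world's x, y, z in m, a list of three; "grip": the opening, from 0 (shut) to 1 (fully open). A call has exactly 8 rows; each row shifts and turns the commanded pose from where the row before left it; what a row does not reach is not made up. A row lasts 1/8 s, in which the tool goes at most 62.5 mm and 10.7 degrees, less where a joint would pass 70% of its speed; a pose out of reach is approached as far as the arm can. A call with a gripper value outside its range is refused whole. The fingers move at their own pace and stop on an object; "newtons" is the grip in N (left out, the last holds). Time passes only in rows, so rows that do not move let the fingers close, or fill a call up. It gives the time, the measured TCP pose, the force, the opening and the grip force at its end, in the units of the state.
- sensors.read_state(): the state, without advancing time (a new reading comes with each control period).
- eyes.camera(name): name is "scene" or "side" or "wrist"; returns a dict with "pixels" (420x560x3 uint8, red, green, blue), "intrinsics" (3x3 intrinsics, pixels), "pose" (4x4, takes a point from camera to world coordinates). Camera axes: x right, y down, z forward; pixel columns grow to the right and rows downward; lengths in m; the calibration is good to about 2 mm. A picture is of the moment at which its call begins. There is no depth.
- order.close_job(): hands the job in; it is judged then, once.
Trained networks look in a picture, given as the dict that the camera call returned (one of the last four; its "shot" number tells which), for a name from the list of things; names that differ only in an ending like _2 or _b are one class to them, and where a whole thing is asked for, a point or a joint stands for the part that bears it (a point fixed in the world has none). Each returns a list of dicts, best first, with "conf" (0 to 1); they miss things now and then, are a little off and sometimes report something else, mostly with a low value. They report only what shows in the picture. A call takes as long as a camera call.
- eyes.look_for(name, picture): "bbox" ([left, top, right, bottom] in pixels, round what is visible of it).
The state is a dict: "time": time; "joint_positions": joint angles; "joint_vel": joint speeds; "joint_torque": joint torques, N m; "ee_pos": TCP position; "eef_rot": TCP orientation; "ft_force": force on the tool from outside, world axes, zero at the start; "torque": the same for the moment, N m; "width": finger opening in m; "grip_force": force on a finger pad.
Only numpy, scipy, OpenCV 4.12 (cv2) and the standard library are available. Lean on these libraries where they do the work, as an engineer would, in place of code of your own. Each camera call takes 0.05 s, during which the arm holds its last target. There are 200 camera calls.

### The job

Load the slide carrier into the slide reader: bring the flat blue carrier, by its black grip and with its nose ahead, to the reader's mouth, and push it straight in under the low head until it has driven the hidden orange docking slide fully home against its end stop. How deep that is differs each time, so feel for it: push gently, never press the carrier against the reader harder than about 15 N, then let go and leave the carrier there, and do not disturb the vials or the petri dish.

Things in the scene. Friction and masses are not known exactly. Their poses are not given: they have to be found in the camera images.
- carrier: loose slide carrier, about 0.35 kg: blue plate 150 (x) x 60 (y) x 8 mm lying on the worktop, two glass slides on top (9 mm high there). Black upright grip on its rear: 34 (x) x 14 (y) mm, from the plate's top up to 44 mm, centre 58 mm behind the plate's middle. Origin: underside, middle of the plate; +x towards the nose (front edge, x = +75 mm), z up
- carrier_nose (a point): middle of the carrier's front edge, half the plate's thickness up (4 mm); 75 mm ahead of the carrier's origin
- carrier_grip (a point): point on the black grip's middle, 34 mm above the carrier's underside; pinch the grip here across its 14 mm (along the carrier's y)
- reader: fixed white housing 130 (x) x 103 (y) x 52 mm; straight tunnel along x, 63.5 wide (1.75 mm play each side of the carrier), 12.5 high, floor = worktop. Origin: worktop, middle of the mouth (front face); +x into the tunnel, z up. Dark flared guide cheeks, 10 mm high, stand 33 mm out from the mouth, opening to 85 mm. Carrier home: nose 62 to 102 mm past the mouth, grip centre 31 to 71 mm outside it
- dock (a joint): hidden orange docking slide in the tunnel, pushed by the nose, m: 0 = fully out, 0.008 = home on a rigid end stop. A weak spring (0.6 N) pushes it out again unless the carrier stands before it; the carrier's own friction on the worktop holds it. Its depth is not reported: at 0 its face is 54 to 94 mm past the mouth. At the stop the push rises steeply; over 15 N is too much
- vial_red: bystander: glass vial with red cap, 23 mm across, 51 high, standing; origin under its middle
- vial_yellow: bystander: glass vial with yellow cap, 23 mm across, 51 high, standing; origin under its middle
- petri: bystander: petri dish, 62 mm across, 12 high, lying flat; origin under its middle

How it is judged:
By the outcome, as a careful person would: the job done as asked, in the order asked, and still so for the second after the job is handed in, with the robot touching nothing.
It also fails if it takes over 58 s, if anything falls off the work surface, if the arm or the gripper's body presses on something with over 40 N, if the wrist force passes 120 N, or if a joint passes its speed limit or range.

## Working session

There is one attempt and no reset: what is moved stays moved. The work goes in short steps, Python scripts to look and compute and a tool call to move; the robot and the scene stay as the last step left them, time stands still between calls to the robot, and variables do not carry over. Pictures are saved under pics/ and viewed, at most 12 in all, crops included, and the job is handed in when it is done.

Besides the shell and the picture viewer there is one more tool, called after "Emit:" in YAML: its name, and indented under it one key for each argument. arm_command: Moves the arm, as the interface text tells. Its arguments: {"type":"object","properties":{"steps":{"type":"array","items":{"type":"object","properties":{"rot":{"type":"array","items":{"type":"number"}},"slide":{"type":"array","items":{"type":"number"}},"grip":{"type":"number"}}}},"newtons":{"type":"number"}},"required":["steps"]}

```bash
mkdir -p pics; ls
python3 - <<'E'
from bench import sensors, eyes
import cv2
s=sensors.read_state();print({k:s[k] for k in('time','ee_pos','eef_rot','ft_force','width')})
for n in('scene','side'):
    p=eyes.camera(n);cv2.imwrite(f'pics/{n}0.png',p['pixels'][:,:,::-1])
    print(n,p['intrinsics'].round(1).tolist(),p['pose'].round(4).tolist())
    for o in('carrier','carrier_grip','reader','vial_red','vial_yellow','petri'):print(o,[(d['bbox'],d['conf']) for d in eyes.look_for(o,p)[:2]])
E
```

```text
pics
{'time': 0.0, 'ee_pos': array([ 0.25342056, -0.57087811,  0.22175677]), 'eef_rot': array([ 9.78260502e-01,  2.07378551e-01, -1.76078697e-04, -7.04161432e-04]), 'ft_force': array([ 0.26543212, -0.03876812, -0.22063399]), 'width': 0.08717501361491298}
scene [[398.4, 0.0, 274.7], [0.0, 398.4, 214.7], [0.0, 0.0, 1.0]] [[-0.7348, -0.4674, 0.4915, 0.0919], [-0.6782, 0.5008, -0.5378, 0.7489], [0.0052, -0.7285, -0.685, 0.6658], [0.0, 0.0, 0.0, 1.0]]
carrier [([276.5, 230.5, 341.8, 279.5], 0.77)]
carrier_grip [([279.0, 228.5, 345.0, 279.7], 0.96), ([205.6, 168.0, 282.2, 230.1], 0.23)]
reader [([207.9, 166.6, 281.9, 227.1], 0.65)]
vial_red [([248.5, 303.8, 261.5, 327.1], 0.63)]
vial_yellow [([279.8, 157.5, 286.1, 177.9], 0.49)]
petri [([361.7, 211.5, 381.1, 226.4], 0.83)]
side [[398.5, 0.0, 281.0], [0.0, 398.5, 206.9], [0.0, 0.0, 1.0]] [[-0.6455, -0.485, 0.59, -0.0039], [-0.7636, 0.3932, -0.5121, 0.7183], [0.0164, -0.7811, -0.6242, 0.5864], [0.0, 0.0, 0.0, 1.0]]
carrier [([277.4, 213.5, 342.9, 266.5], 0.94)]
carrier_grip []
reader [([218.2, 151.3, 288.4, 212.6], 0.6)]
vial_red [([231.2, 274.1, 246.8, 302.5], 0.78)]
vial_yellow [([286.8, 147.8, 292.5, 171.8], 0.65)]
petri [([366.2, 204.2, 390.9, 223.1], 0.84)]
```

Run:
```python
import cv2
im=cv2.imread('pics/scene0.png')[150:290,195:395];cv2.imwrite('pics/scene0c.png',cv2.resize(im,None,fx=4,fy=4,interpolation=cv2.INTER_CUBIC))
im=cv2.imread('pics/side0.png')[140:280,205:405];cv2.imwrite('pics/side0c.png',cv2.resize(im,None,fx=4,fy=4,interpolation=cv2.INTER_CUBIC))
```

```text
(no output)
```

View pics/scene0c.png

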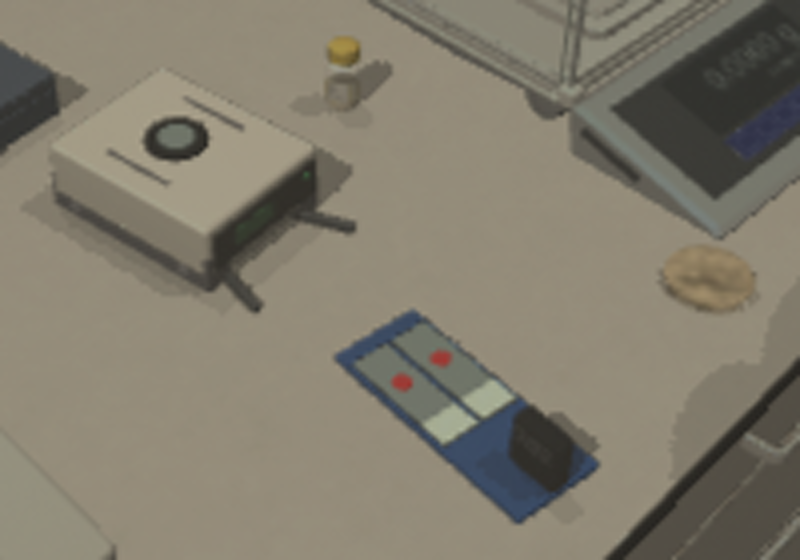

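View pics/side0c.png

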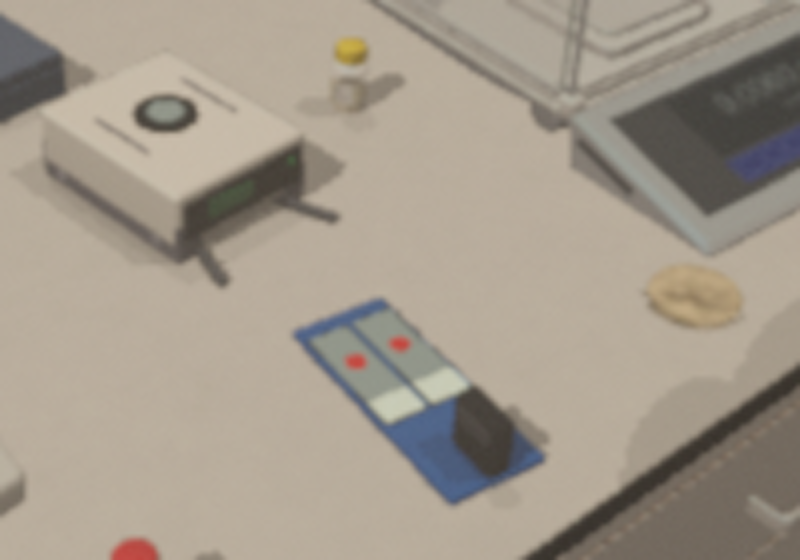

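```bash
cat > h.py <<'E'
import numpy as np
from scipy.optimize import least_squares
CAR=np.array([[75,30,8],[75,-30,8],[-75,-30,8],[-75,30,8]])/1e3
# reader housing top: mouth face x=0
RD=np.array([[0,51.5,52],[0,-51.5,52],[130,-51.5,52],[130,51.5,52]])/1e3
def proj(K,T,P):
    q=(P-T[:3,3])@T[:3,:3]; return (q@K.T)[:,:2]/q[:,2:]
def place(v,M):
    c,s=np.cos(v[2]),np.sin(v[2]); return M@np.array([[c,s,0],[-s,c,0],[0,0,1]])+[v[0],v[1],0]
def fit(views,M,v0):
    f=lambda v:np.concatenate([(proj(K,T,place(v,M[i]))-uv).ravel() for K,T,uv,i in views])
    r=least_squares(f,v0,loss='soft_l1'); return r.x,f(r.x)
E
python3 - <<'E'
from h import *
from bench import eyes
V={n:eyes.camera(n) for n in('scene','side')}
off={'scene':(195,150),'side':(205,140)}
c={'scene':[(335,357),(415,311),(597,464),(518,522)],'side':[(293,334),(384,299),(546,458),(452,503)]}
r={'scene':[(208,234),(316,152),(163,68),(52,150)],'side':[(182,205),(302,137),(167,52),(42,118)]}
for nm,M,d in(('car',CAR,c),('rd',RD,r)):
  for sel in(['scene'],['side'],['scene','side']):
    views=[(V[n]['intrinsics'],V[n]['pose'],(np.array(d[n])+.5)/4-.5+off[n],[0,1,2,3]) for n in sel]
    best=min((fit(views,M,[.5,0,a]) for a in(-2.5,-1,.5,2)),key=lambda t:abs(t[1]).sum())
    print(nm,sel,best[0][:2].round(4),np.degrees(best[0][2]).round(2),best[1].round(1))
E
```

```text
car ['scene'] [0.4262 0.2669] -8.61 [-0.3 -0.3 -0.3 -0.5  0.7  0.5 -0.   0.1]
car ['side'] [0.4258 0.2667] -8.44 [-0.1 -0.4 -0.3 -0.5  0.4  0.3 -0.1  0.3]
car ['scene', 'side'] [0.426  0.2668] -8.52 [-0.2 -0.3 -0.3 -0.5  0.8  0.4  0.1  0.1 -0.1 -0.5 -0.3 -0.5  0.3  0.3
 -0.2  0.3]
rd ['scene'] [0.5952 0.246 ] 4.07 [-0.   1.1  1.2 -0.7  0.   0.2 -1.1 -0.7]
rd ['side'] [0.5931 0.2463] 4.93 [-0.2  0.3  2.  -0.3 -0.1  0.5 -0.8 -0.8]
rd ['scene', 'side'] [0.5943 0.2462] 4.41 [ 0.3  1.4  1.3 -0.5 -0.1  0.4 -1.1 -0.2 -0.6 -0.   1.8 -0.5  0.1  0.2
 -0.8 -1.3]
```

View pics/scene0.png

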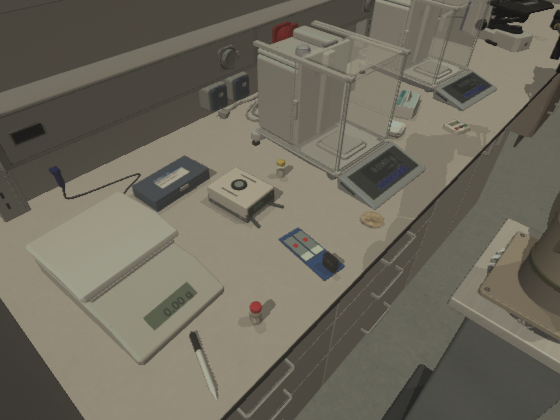

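Run:
```python
from h import *
from bench import eyes
p=eyes.camera('scene');K,T=p['intrinsics'],p['pose']
def ray(u,v,z):
    d=T[:3,:3]@np.linalg.solve(K,[u,v,1]);return (T[:3,3]+d*(z-T[2,3])/d[2]).round(3)[:2]
for n,u,v,z in(('red',255,322,0),('yel',281.5,176,0),('petri',371,219,.006),('balcorner',338,175,0),('balfront',375,208,0)):print(n,ray(u,v,z))
# pixel columns of a pillar grid
for x in(.3,.4,.5,.6):
  for z in(0,.3):print(x,z,proj(K,T,np.array([[x,y,z] for y in(0,-.1,-.2,-.3)])).round().tolist())
```

```text
red [0.396 0.47 ]
yel [0.66  0.101]
petri [0.387 0.085]
balcorner [ 0.551 -0.008]
balfront [0.404 0.038]
0.3 0 [[420.0, 220.0], [439.0, 200.0], [456.0, 182.0], [472.0, 166.0]]
0.3 0.3 [[461.0, 106.0], [482.0, 89.0], [500.0, 73.0], [517.0, 60.0]]
0.4 0 [[384.0, 201.0], [404.0, 183.0], [422.0, 167.0], [438.0, 152.0]]
0.4 0.3 [[413.0, 90.0], [436.0, 74.0], [456.0, 61.0], [474.0, 49.0]]
0.5 0 [[352.0, 184.0], [372.0, 168.0], [391.0, 153.0], [408.0, 139.0]]
0.5 0.3 [[371.0, 75.0], [395.0, 61.0], [416.0, 49.0], [435.0, 38.0]]
0.6 0 [[322.0, 169.0], [343.0, 154.0], [362.0, 140.0], [380.0, 128.0]]
0.6 0.3 [[333.0, 62.0], [358.0, 50.0], [381.0, 39.0], [401.0, 29.0]]
```

Emit:
arm_command:
  steps:
    - {"slide": [0.0145,0.04,0],"rot": [0,0,-4],"grip": 1}
    - {"slide": [0.0145,0.04,0],"rot": [0,0,-4],"grip": 1}
    - {"slide": [0.0145,0.04,0],"rot": [0,0,-4],"grip": 1}
    - {"slide": [0.0145,0.04,0],"rot": [0,0,-4],"grip": 1}
    - {"slide": [0.0145,0.04,0],"rot": [0,0,-4],"grip": 1}
    - {"slide": [0.0145,0.04,0],"rot": [0,0,-4],"grip": 1}
    - {"slide": [0.0145,0.04,0],"rot": [0,0,-4],"grip": 1}
    - {"slide": [0.0145,0.04,0],"rot": [0,0,-4],"grip": 1}

```text
time: 1.85
ee_pos: [0.37, -0.2499, 0.2228]
eef_rot: [0.997, -0.071, 0.0, 0.0]
ft_force: [0.5, -0.5, 0.4]
width: 0.0871
grip_force: 0.0
```

Emit:
arm_command:
  steps:
    - {"slide": [0.004,0.05,0],"grip": 1}
    - {"slide": [0.004,0.05,0],"grip": 1}
    - {"slide": [0.004,0.05,0],"grip": 1}
    - {"slide": [0.004,0.05,0],"grip": 1}
    - {"slide": [0.004,0.05,0],"grip": 1}
    - {"slide": [0.004,0.05,0],"grip": 1}
    - {"slide": [0.004,0.05,0],"grip": 1}
    - {"slide": [0,0.05,0],"grip": 1}

```text
schema error: expected keys rot, slide, grip
```

Emit:
arm_command:
  steps:
    - {"slide": [0.004,0.06,0],"rot": [0,0,0],"grip": 1}
    - {"slide": [0.004,0.06,0],"rot": [0,0,0],"grip": 1}
    - {"slide": [0.004,0.06,0],"rot": [0,0,0],"grip": 1}
    - {"slide": [0.004,0.06,0],"rot": [0,0,0],"grip": 1}
    - {"slide": [0.004,0.06,0],"rot": [0,0,0],"grip": 1}
    - {"slide": [0.004,0.06,0],"rot": [0,0,0],"grip": 1}
    - {"slide": [0.004,0.06,0],"rot": [0,0,0],"grip": 1}
    - {"slide": [0,0.06,0],"rot": [0,0,0],"grip": 1}

```text
time: 2.85
ee_pos: [0.3977, 0.2305, 0.2231]
eef_rot: [0.997, -0.071, 0.001, 0.0]
ft_force: [1.3, -0.1, -0.7]
width: 0.087
grip_force: 0.0
```

Run:
```python
from bench import sensors, eyes
import cv2
p=eyes.camera('wrist');im=p['pixels'][:,:,::-1];cv2.imwrite('pics/w1.png',im)
import pickle;pickle.dump(p,open('w1.pkl','wb'))
s=sensors.read_state();print(s['ee_pos'],s['eef_rot'],p['intrinsics'].round(1).tolist(),p['pose'].round(4).tolist())
```

```text
[0.39596862 0.23824866 0.22355793] [ 9.97700974e-01 -6.77251494e-02  8.43578022e-04 -2.31492852e-03] [[319.4, 0.0, 280.5], [0.0, 319.4, 210.4], [0.0, 0.0, 1.0]] [[-0.1416, -0.9554, -0.2591, 0.468], [-0.9899, 0.1367, 0.037, 0.2213], [0.0, 0.2617, -0.9651, 0.3858], [0.0, 0.0, 0.0, 1.0]]
```

View pics/w1.png

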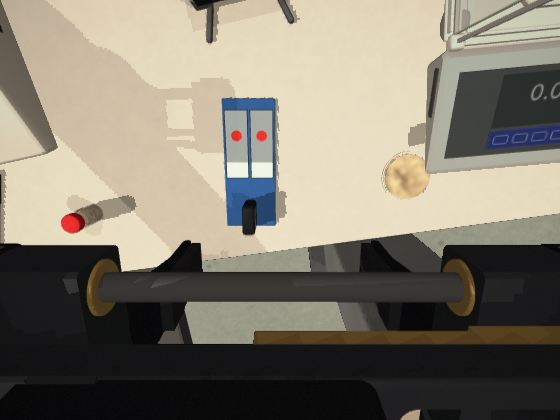

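Emit:
arm_command:
  steps:
    - {"slide": [0.03,0.005,0],"rot": [0,0,0],"grip": 1}
    - {"slide": [0.03,0,0],"rot": [0,0,0],"grip": 1}
    - {"slide": [0.03,0,0],"rot": [0,0,0],"grip": 1}
    - {"slide": [0.02,0,0],"rot": [0,0,0],"grip": 1}
    - {"slide": [0,0,0],"rot": [0,0,0],"grip": 1}
    - {"slide": [0,0,0],"rot": [0,0,0],"grip": 1}
    - {"slide": [0,0,0],"rot": [0,0,0],"grip": 1}
    - {"slide": [0,0,0],"rot": [0,0,0],"grip": 1}

```text
time: 3.9
ee_pos: [0.5073, 0.2338, 0.2229]
eef_rot: [0.998, -0.07, 0.0, 0.0]
ft_force: [-0.5, -0.7, 0.1]
width: 0.0872
grip_force: 0.0
```

Run:
```python
from bench import sensors, eyes
import cv2,pickle
p=eyes.camera('wrist');im=p['pixels'][:,:,::-1];cv2.imwrite('pics/w2.png',im)
pickle.dump(p,open('w2.pkl','wb'))
cv2.imwrite('pics/w2c.png',cv2.resize(im[0:240,120:400],None,fx=2.5,fy=2.5,interpolation=cv2.INTER_CUBIC))
s=sensors.read_state();print(s['ee_pos'],s['eef_rot'])
```

```text
[0.50739348 0.23369296 0.22281249] [ 9.97530470e-01 -7.02339982e-02  3.15285415e-04  2.17467682e-04]
```

View pics/w2c.png

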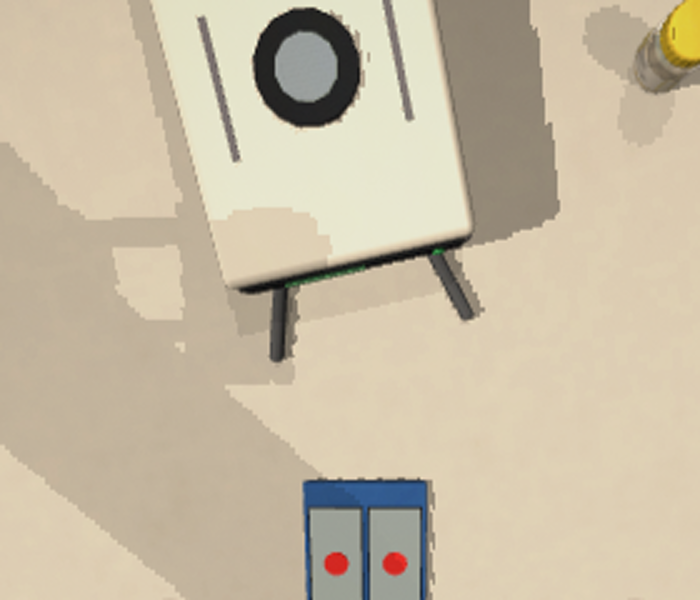

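Run:
```python
from h import *
import pickle,cv2
for f in('w1','w2'):
    p=pickle.load(open(f+'.pkl','rb'));K,T=p['intrinsics'],p['pose']
    def ray(u,v,z):
        d=T[:3,:3]@np.linalg.solve(K,[u,v,1]);return (T[:3,3]+d*(z-T[2,3])/d[2])[:2]
    im=p['pixels'];hsv=cv2.cvtColor(im,cv2.COLOR_RGB2HSV)
    m=cv2.inRange(hsv,(100,120,40),(125,255,255));m[:, :150]=0;m[:,400:]=0;m[235:]=0
    m=cv2.morphologyEx(m,cv2.MORPH_CLOSE,np.ones((3,3)))
    c=max(cv2.findContours(m,0,2)[0],key=cv2.contourArea);h=cv2.convexHull(c)[:,0].astype(float)
    if f=='w1':
        g=np.array([ray(u,v,.008) for u,v in h],np.float32)
        # centre/yaw via min area rect in the world plane
        r=cv2.minAreaRect(g*1000);print('carrier rect mm',r)
    rows=[(y,np.flatnonzero(m[y])[[0,-1]]) for y in range(int(h[:,1].min())+4,int(h[:,1].max())-4,6) if m[y].any()]
    L=np.array([ray(a[0]-.5,y,.008) for y,a in rows]);R=np.array([ray(a[1]+.5,y,.008) for y,a in rows])
    for S in(L,R,(L+R)/2):q=np.polyfit(S[:,0],S[:,1],1);print(f,'edge y at x=.43:',np.polyval(q,.43).round(4),'yaw',np.degrees(np.arctan(q[0])).round(2))
    print('nose x',ray((h[:,0].min()+h[:,0].max())/2,h[:,1].min()-.5,.008).round(4))
q=lambda u,v,z:ray((u+.5)/2.5-.5+120,(v+.5)/2.5-.5,z)
def ln(a,b,z):
    a,b=q(*a,z),q(*b,z);d=b-a;return a.round(4),b.round(4),np.degrees(np.arctan2(d[1],d[0])).round(2)
print('front top',ln((232,288),(470,238),.052));print('left',ln((225,275),(152,0),.052));print('right',ln((470,230),(433,0),.052))
print('slots',ln((237,160),(200,17),.052),ln((410,118),(387,0),.052),'lens',q(306,67,.055))
print('cheek tips',ln((277,358),(468,317),.01),'bases',ln((280,290),(438,254),.01))
```

```text
carrier rect mm ((427.0285339355469, 264.1403503417969), (58.742713928222656, 146.7581024169922), 81.84326934814453)
w1 edge y at x=.43: 0.2934 yaw -8.11
w1 edge y at x=.43: 0.2338 yaw -8.42
w1 edge y at x=.43: 0.2636 yaw -8.27
nose x [0.5001 0.2534]
w2 edge y at x=.43: 0.293 yaw -7.78
w2 edge y at x=.43: 0.2339 yaw -7.65
w2 edge y at x=.43: 0.2634 yaw -7.71
nose x [0.5006 0.2536]
front top (array([0.5954, 0.2906]), array([0.6008, 0.1941]), np.float64(-86.81))
left (array([0.6007, 0.2924]), array([0.6991, 0.2999]), np.float64(4.32))
right (array([0.6038, 0.1937]), array([0.6846, 0.1978]), np.float64(2.87))
slots (array([0.6415, 0.2795]), array([0.6912, 0.2836]), np.float64(4.69)) (array([0.6468, 0.2116]), array([0.687 , 0.2145]), np.float64(4.16)) lens [0.66859272 0.24749417]
cheek tips (array([0.5644, 0.2845]), array([0.5702, 0.1951]), np.float64(-86.3)) bases (array([0.5938, 0.2777]), array([0.599 , 0.2052]), np.float64(-85.85))
```

Emit:
arm_command:
  steps:
    - {"slide": [-0.035,0.0097,-0.02],"rot": [0,0,0],"grip": 1}
    - {"slide": [-0.035,0.0097,-0.02],"rot": [0,0,0],"grip": 1}
    - {"slide": [-0.035,0.0096,-0.02],"rot": [0,0,0],"grip": 1}
    - {"slide": [-0.034,0.0096,-0.02],"rot": [0,0,0],"grip": 1}
    - {"slide": [0,0,-0.02],"rot": [0,0,0],"grip": 1}
    - {"slide": [0,0,-0.02],"rot": [0,0,0],"grip": 1}
    - {"slide": [0,0,0],"rot": [0,0,0],"grip": 1}
    - {"slide": [0,0,0],"rot": [0,0,0],"grip": 1}

```text
time: 4.95
ee_pos: [0.3688, 0.2727, 0.1033]
eef_rot: [0.998, -0.07, 0.0, -0.0]
ft_force: [0.5, -0.5, 0.2]
width: 0.0868
grip_force: 0.0
```

Run:
```python
from bench import sensors, eyes
import cv2,pickle
p=eyes.camera('wrist');im=p['pixels'][:,:,::-1];cv2.imwrite('pics/w3.png',im);pickle.dump(p,open('w3.pkl','wb'))
s=sensors.read_state();print(s['ee_pos'],s['eef_rot'],s['ft_force'])
```

```text
[0.36901925 0.27273582 0.10346502] [ 9.97529638e-01 -7.02444050e-02  5.21453731e-04 -2.69995830e-04] [0.02256238 0.31854069 0.19899545]
```

View pics/w3.png

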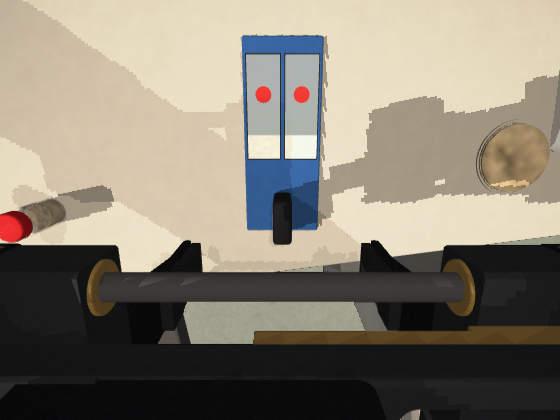

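Emit:
arm_command:
  steps:
    - {"slide": [0,0,-0.02],"rot": [0,0,0],"grip": 1}
    - {"slide": [0,0,-0.02],"rot": [0,0,0],"grip": 1}
    - {"slide": [0,0,-0.02],"rot": [0,0,0],"grip": 1}
    - {"slide": [0,0,-0.015],"rot": [0,0,0],"grip": 1}
    - {"slide": [0,0,-0.01],"rot": [0,0,0],"grip": 1}
    - {"slide": [0,0,-0.003],"rot": [0,0,0],"grip": 1}
    - {"slide": [0,0,0],"rot": [0,0,0],"grip": 1}
    - {"slide": [0,0,0],"rot": [0,0,0],"grip": 1}

```text
time: 6.0
ee_pos: [0.369, 0.2726, 0.0151]
eef_rot: [0.998, -0.07, 0.0, -0.0]
ft_force: [0.9, 0.0, -0.3]
width: 0.0869
grip_force: 0.0
```

Emit:
arm_command:
  newtons: 20
  steps:
    - {"slide": [0,0,0],"rot": [0,0,0],"grip": 0}
    - {"slide": [0,0,0],"rot": [0,0,0],"grip": 0}
    - {"slide": [0,0,0],"rot": [0,0,0],"grip": 0}
    - {"slide": [0,0,0],"rot": [0,0,0],"grip": 0}
    - {"slide": [0,0,0],"rot": [0,0,0],"grip": 0}
    - {"slide": [0,0,0],"rot": [0,0,0],"grip": 0}
    - {"slide": [0,0,0],"rot": [0,0,0],"grip": 0}
    - {"slide": [0,0,0],"rot": [0,0,0],"grip": 0}

```text
time: 7.0
ee_pos: [0.3686, 0.2724, 0.0146]
eef_rot: [0.998, -0.07, -0.0, 0.0]
ft_force: [0.7, -0.2, -0.3]
width: 0.0147
grip_force: 1.1
```

Run:
```python
from bench import sensors
import numpy as np
s=sensors.read_state();q=s['eef_rot'];p=s['ee_pos']
print(p,q,s['ft_force'],s['width'],s['grip_force'])
y=2*np.arctan2(q[1],q[0]);print('yaw',np.degrees(y))
```

```text
[0.36860288 0.27235905 0.01455629] [ 9.97528463e-01 -7.02635176e-02 -5.09701994e-06  5.42370046e-05] [ 0.73244731 -0.15311148 -0.31510619] 0.014731883089199826 1.1208890521083958
yaw -8.058245873942669
```

Emit:
arm_command:
  steps:
    - {"slide": [0.0085,-0.0071,0],"rot": [0,0,0],"grip": 0}
    - {"slide": [0.0085,-0.0071,0],"rot": [0,0,2.4],"grip": 0}
    - {"slide": [0.0085,-0.0071,0],"rot": [0,0,2.4],"grip": 0}
    - {"slide": [0.0085,-0.0071,0],"rot": [0,0,2.4],"grip": 0}
    - {"slide": [0.0085,-0.0071,0],"rot": [0,0,2.4],"grip": 0}
    - {"slide": [0.0085,-0.0071,0],"rot": [0,0,2.4],"grip": 0}
    - {"slide": [0,0,0],"rot": [0,0,0],"grip": 0}
    - {"slide": [0,0,0],"rot": [0,0,0],"grip": 0}

```text
time: 8.0
ee_pos: [0.42, 0.2292, 0.0146]
eef_rot: [0.999, 0.033, 0.0, 0.0]
ft_force: [2.5, -0.9, 0.3]
width: 0.0138
grip_force: 20.0
```

Run:
```python
from bench import sensors,eyes
import numpy as np,cv2,pickle
p=eyes.camera('wrist');im=p['pixels'][:,:,::-1];pickle.dump(p,open('w4.pkl','wb'))
cv2.imwrite('pics/w4c.png',cv2.resize(im[0:240,140:420],None,fx=2.5,fy=2.5,interpolation=cv2.INTER_CUBIC))
s=sensors.read_state();q=s['eef_rot']
print(s['ee_pos'],q,s['ft_force'],s['width'],s['grip_force'],np.degrees(2*np.arctan2(q[1],q[0])))
```

```text
[0.41984181 0.22940807 0.01457536] [9.99430478e-01 3.37438115e-02 1.84561956e-04 2.03239124e-04] [ 2.23052128 -0.93763312 -0.3438794 ] 0.013926743185586224 19.99504951760173 3.867490299236897
```

View pics/w4c.png

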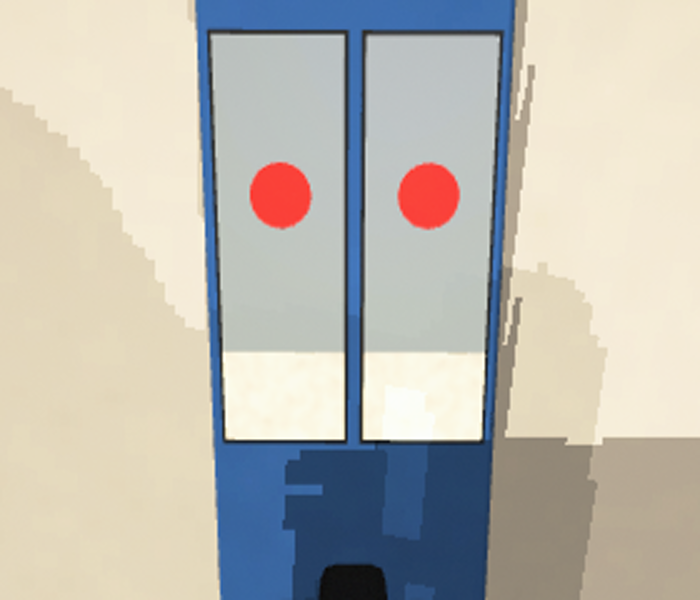

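Emit:
arm_command:
  steps:
    - {"slide": [0.005,0.00034,0],"rot": [0,0,0],"grip": 0}
    - {"slide": [0.005,0.00034,0],"rot": [0,0,0],"grip": 0}
    - {"slide": [0.005,0.00034,0],"rot": [0,0,0],"grip": 0}
    - {"slide": [0.005,0.00034,0],"rot": [0,0,0],"grip": 0}
    - {"slide": [0.005,0.00034,0],"rot": [0,0,0],"grip": 0}
    - {"slide": [0.005,0.00034,0],"rot": [0,0,0],"grip": 0}
    - {"slide": [0.005,0.00034,0],"rot": [0,0,0],"grip": 0}
    - {"slide": [0,0,0],"rot": [0,0,0],"grip": 0}

```text
time: 9.05
ee_pos: [0.4555, 0.2323, 0.0146]
eef_rot: [0.999, 0.034, 0.001, -0.0]
ft_force: [0.7, 0.8, 0.1]
width: 0.0141
grip_force: 20.0
```

Run:
```python
from bench import sensors,eyes
import numpy as np,cv2,pickle
out=[]
for n,(x,y) in(('scene',(200,150)),('side',(205,135))):
    p=eyes.camera(n);im=p['pixels'][:,:,::-1];pickle.dump(p,open(n+'5.pkl','wb'))
    out.append(cv2.resize(im[y:y+100,x:x+133],None,fx=6,fy=3*2,interpolation=cv2.INTER_CUBIC))
cv2.imwrite('pics/s5.png',out[0]);cv2.imwrite('pics/d5.png',out[1])
s=sensors.read_state();q=s['eef_rot']
print(s['ee_pos'],s['ft_force'],s['torque'],np.degrees(2*np.arctan2(q[1],q[0])))
```

```text
[0.45539549 0.23218319 0.01459569] [ 2.09393693  0.19982324 -0.826999  ] [ 0.21802236 -0.27735771  0.0082037 ] 3.9243219573345973
```

View pics/s5.png

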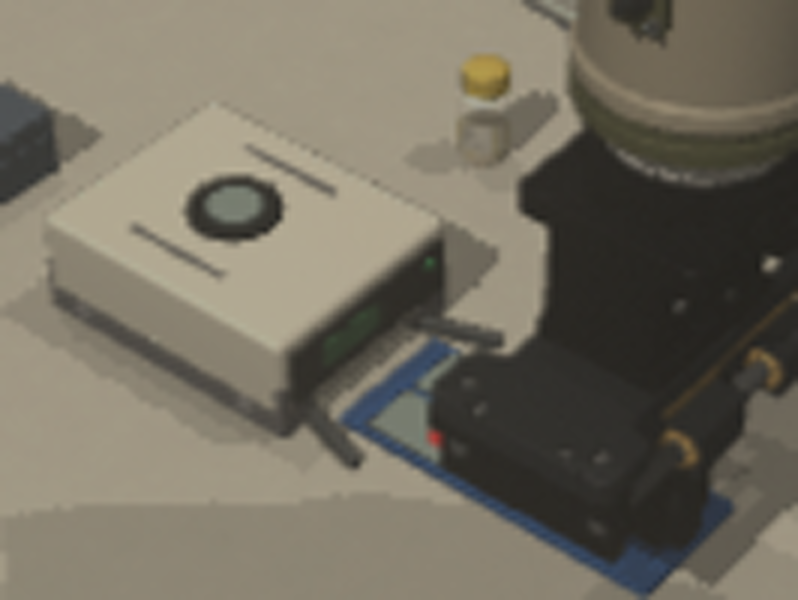

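Emit:
arm_command:
  steps:
    - {"slide": [0.0025,0.00017,0],"rot": [0,0,0],"grip": 0}
    - {"slide": [0.0025,0.00017,0],"rot": [0,0,0],"grip": 0}
    - {"slide": [0.0025,0.00017,0],"rot": [0,0,0],"grip": 0}
    - {"slide": [0.0025,0.00017,0],"rot": [0,0,0],"grip": 0}
    - {"slide": [0.0025,0.00017,0],"rot": [0,0,0],"grip": 0}
    - {"slide": [0.0025,0.00017,0],"rot": [0,0,0],"grip": 0}
    - {"slide": [0.0025,0.00017,0],"rot": [0,0,0],"grip": 0}
    - {"slide": [0.0,0,0],"rot": [0,0,0],"grip": 0}

```text
time: 10.15
ee_pos: [0.4718, 0.2334, 0.0146]
eef_rot: [0.999, 0.034, -0.0, 0.0]
ft_force: [-3.6, -0.5, 4.8]
width: 0.0142
grip_force: 20.0
```

```bash
cat > st.py <<'E'
from bench import sensors
import numpy as np
s=sensors.read_state();q=s['eef_rot']
print(s['time'],s['ee_pos'].round(5),s['ft_force'].round(2),s['torque'].round(3),np.degrees(2*np.arctan2(q[1],q[0])).round(2))
E
python3 st.py
```

```text
10.15 [0.47181 0.23338 0.01459] [-3.64 -0.53  4.82] [-0.018  0.716  0.008] 3.95
```

Emit:
arm_command:
  steps:
    - {"slide": [0,0,0],"rot": [0,0,0],"grip": 0}
    - {"slide": [0,0,0],"rot": [0,0,0],"grip": 0}
    - {"slide": [0,0,0],"rot": [0,0,0],"grip": 0}
    - {"slide": [0.002,0.00014,0],"rot": [0,0,0],"grip": 0}
    - {"slide": [0.001,7e-05,0],"rot": [0,0,0],"grip": 0}
    - {"slide": [0,0,0],"rot": [0,0,0],"grip": 0}
    - {"slide": [0,0,0],"rot": [0,0,0],"grip": 0}
    - {"slide": [0,0,0],"rot": [0,0,0],"grip": 0}

```text
time: 11.15
ee_pos: [0.4749, 0.2335, 0.0146]
eef_rot: [0.999, 0.034, -0.0, 0.0]
ft_force: [-4.6, -0.6, 5.5]
width: 0.0138
grip_force: 20.0
```

```bash
python3 st.py;  python3 - <<'E'
from bench import eyes
import cv2
p=eyes.camera('side');cv2.imwrite('pics/d6.png',cv2.resize(p['pixels'][135:235,205:338,::-1],None,fx=6,fy=6,interpolation=cv2.INTER_CUBIC))
E
```

```text
11.15 [0.47493 0.23354 0.01459] [-4.61 -0.6   5.49] [0.064 1.024 0.032] 3.94
```

View pics/d6.png

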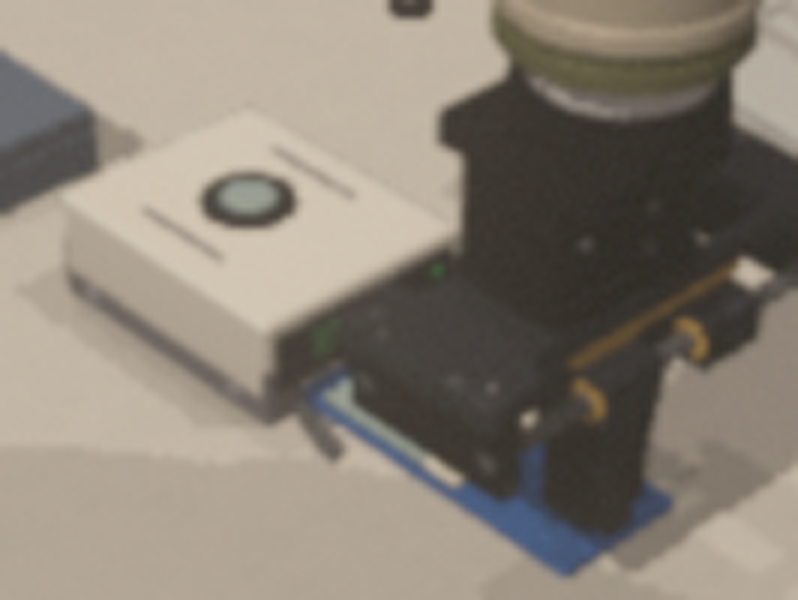

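Run:
```python
from h import *
import pickle
def go(n,v,pts):
    p=pickle.load(open(n+'5.pkl','rb'));K,T=p['intrinsics'],p['pose'];c,s=np.cos(v[2]),np.sin(v[2])
    for nm,u,w,z,ox,oy in pts:
        d=T[:3,:3]@np.linalg.solve(K,[(u+.5)/6-.5+ox,(w+.5)/6-.5+oy,1]);P=T[:3,3]+d*(z-T[2,3])/d[2];e=P[:2]-v[:2]
        print(n,nm,P.round(4),'reader frame mm',(1e3*np.array([c*e[0]+s*e[1],-s*e[0]+c*e[1]])).round(1))
y=np.radians(4)
go('scene',(.5952,.246,y),[('noseL',343,420,.008,200,150),('noseR',445,345,.008,200,150),('cheekLtip',355,462,.01,200,150),('cheekRtip',500,338,.01,200,150),('faceLbot',285,435,0,200,150),('faceLtop',285,352,.052,200,150),('faceRtop',442,220,.052,200,150),('rearL',642,595,.008,200,150),('rearR',730,510,.008,200,150)])
go('side',(.5931,.2463,y),[('noseL',310,395,.008,205,135),('rearL',567,576,.008,205,135),('rearR',670,505,.008,205,135),('cheekLtip',338,455,.01,205,135),('faceLtop',268,335,.052,205,135),('faceRtop',458,232,.052,205,135),('faceLbot',270,425,0,205,135)])
```

```text
scene noseL [0.5836 0.2742 0.008 ] reader frame mm [-9.6 28.9]
scene noseR [0.5841 0.2141 0.008 ] reader frame mm [-13.3 -31. ]
scene cheekLtip [0.5622 0.2892 0.01  ] reader frame mm [-29.9  45.4]
scene cheekRtip [0.569  0.1972 0.01  ] reader frame mm [-29.5 -46.9]
scene faceLbot [0.6004 0.2903 0.    ] reader frame mm [ 8.3 43.8]
scene faceLtop [0.5931 0.2944 0.052 ] reader frame mm [ 1.3 48.4]
scene faceRtop [0.6034 0.1953 0.052 ] reader frame mm [  4.7 -51.2]
scene rearL [0.4378 0.2653 0.008 ] reader frame mm [-155.6   30.2]
scene rearR [0.4408 0.2087 0.008 ] reader frame mm [-156.6  -26.4]
side noseL [0.5985 0.2734 0.008 ] reader frame mm [ 7.3 26.7]
side rearL [0.4553 0.2664 0.008 ] reader frame mm [-136.    29.6]
side rearR [0.4603 0.2097 0.008 ] reader frame mm [-135.   -27.2]
side cheekLtip [0.56   0.2894 0.01  ] reader frame mm [-30.   45.3]
side faceLtop [0.592  0.2971 0.052 ] reader frame mm [ 2.5 50.7]
side faceRtop [0.6002 0.1964 0.052 ] reader frame mm [  3.6 -50.3]
side faceLbot [0.6014 0.2912 0.    ] reader frame mm [11.4 44.3]
```

Emit:
arm_command:
  steps:
    - {"slide": [0,0,0.0005],"rot": [0,0,0],"grip": 0}
    - {"slide": [0,0,0.0005],"rot": [0,0,0],"grip": 0}
    - {"slide": [0,0,0],"rot": [0,0,0],"grip": 0}
    - {"slide": [0,0,0],"rot": [0,0,0],"grip": 0}
    - {"slide": [0,0,0],"rot": [0,0,0],"grip": 0}
    - {"slide": [0,0,0],"rot": [0,0,0],"grip": 0}
    - {"slide": [0,0,0],"rot": [0,0,0],"grip": 0}
    - {"slide": [0,0,0],"rot": [0,0,0],"grip": 0}

```text
time: 12.2
ee_pos: [0.4751, 0.2335, 0.0156]
eef_rot: [0.999, 0.034, 0.0, 0.0]
ft_force: [-0.0, -0.1, -5.7]
width: 0.0139
grip_force: 20.0
```

```bash
python3 st.py
```

```text
12.2 [0.47511 0.23353 0.01557] [-0.02 -0.07 -5.67] [-0.05   0.258 -0.028] 3.94
```

Emit:
arm_command:
  steps:
    - {"slide": [0,0,-0.0003],"rot": [0,0,0],"grip": 0}
    - {"slide": [0,0,0],"rot": [0,0,0],"grip": 0}
    - {"slide": [0,0,0],"rot": [0,0,0],"grip": 0}
    - {"slide": [0.002,0.00014,0],"rot": [0,0,0],"grip": 0}
    - {"slide": [0.002,0.00014,0],"rot": [0,0,0],"grip": 0}
    - {"slide": [0,0,0],"rot": [0,0,0],"grip": 0}
    - {"slide": [0,0,0],"rot": [0,0,0],"grip": 0}
    - {"slide": [0,0,0],"rot": [0,0,0],"grip": 0}

```text
time: 13.2
ee_pos: [0.4792, 0.2338, 0.0153]
eef_rot: [0.999, 0.034, 0.0, -0.0]
ft_force: [-0.1, -0.4, -4.6]
width: 0.014
grip_force: 20.0
```

```bash
python3 st.py
```

```text
13.2 [0.47918 0.23384 0.01531] [-0.11 -0.41 -4.61] [0.027 0.036 0.03 ] 3.94
```

Emit:
arm_command:
  steps:
    - {"slide": [0.003,0.0002,0],"rot": [0,0,0],"grip": 0}
    - {"slide": [0.003,0.0002,0],"rot": [0,0,0],"grip": 0}
    - {"slide": [0.003,0.0002,0],"rot": [0,0,0],"grip": 0}
    - {"slide": [0.003,0.0002,0],"rot": [0,0,0],"grip": 0}
    - {"slide": [0.003,0.0002,0],"rot": [0,0,0],"grip": 0}
    - {"slide": [0,0,0],"rot": [0,0,0],"grip": 0}
    - {"slide": [0,0,0],"rot": [0,0,0],"grip": 0}
    - {"slide": [0,0,0],"rot": [0,0,0],"grip": 0}

```text
time: 14.2
ee_pos: [0.4941, 0.2348, 0.0153]
eef_rot: [0.999, 0.034, 0.0, 0.0]
ft_force: [0.4, 0.1, -4.7]
width: 0.0137
grip_force: 20.0
```

```bash
python3 st.py
```

```text
14.2 [0.49413 0.23482 0.01533] [ 0.44  0.05 -4.66] [ 0.046  0.011 -0.055] 3.94
```

Free travel with no side load. Continue toward the dock zone.

Emit:
arm_command:
  steps:
    - {"slide": [0.003,0.0002,0],"rot": [0,0,0],"grip": 0}
    - {"slide": [0.003,0.0002,0],"rot": [0,0,0],"grip": 0}
    - {"slide": [0.003,0.0002,0],"rot": [0,0,0],"grip": 0}
    - {"slide": [0.003,0.0002,0],"rot": [0,0,0],"grip": 0}
    - {"slide": [0.003,0.0002,0],"rot": [0,0,0],"grip": 0}
    - {"slide": [0.003,0.0002,0],"rot": [0,0,0],"grip": 0}
    - {"slide": [0,0,0],"rot": [0,0,0],"grip": 0}
    - {"slide": [0,0,0],"rot": [0,0,0],"grip": 0}

```text
time: 15.2
ee_pos: [0.5122, 0.236, 0.0153]
eef_rot: [0.999, 0.034, 0.0, 0.0]
ft_force: [-0.2, -0.8, -4.3]
width: 0.0137
grip_force: 20.0
```

```bash
python3 st.py
```

```text
15.2 [0.51222 0.236   0.01528] [-0.18 -0.79 -4.25] [0.028 0.039 0.003] 3.94
```

Emit:
arm_command:
  newtons: 6
  steps:
    - {"slide": [0,0,-0.0004],"rot": [0,0,0],"grip": 0}
    - {"slide": [0,0,0],"rot": [0,0,0],"grip": 0}
    - {"slide": [0.001,7e-05,0],"rot": [0,0,0],"grip": 0}
    - {"slide": [0.001,7e-05,0],"rot": [0,0,0],"grip": 0}
    - {"slide": [0.001,7e-05,0],"rot": [0,0,0],"grip": 0}
    - {"slide": [0.001,7e-05,0],"rot": [0,0,0],"grip": 0}
    - {"slide": [0.001,7e-05,0],"rot": [0,0,0],"grip": 0}
    - {"slide": [0.001,7e-05,0],"rot": [0,0,0],"grip": 0}

```text
time: 16.2
ee_pos: [0.5182, 0.2364, 0.0149]
eef_rot: [0.999, 0.034, 0.0, 0.0]
ft_force: [-1.2, -0.3, -1.9]
width: 0.014
grip_force: 6.0
```

```bash
python3 st.py
```

```text
16.2 [0.51822 0.23643 0.01488] [-1.23 -0.3  -1.89] [ 0.047  0.234 -0.01 ] 3.93
```

Emit:
arm_command:
  steps:
    - {"slide": [0.0008,5e-05,0],"rot": [0,0,0],"grip": 0}
    - {"slide": [0.0008,5e-05,0],"rot": [0,0,0],"grip": 0}
    - {"slide": [0.0008,5e-05,0],"rot": [0,0,0],"grip": 0}
    - {"slide": [0.0008,5e-05,0],"rot": [0,0,0],"grip": 0}
    - {"slide": [0.0008,5e-05,0],"rot": [0,0,0],"grip": 0}
    - {"slide": [0.0008,5e-05,0],"rot": [0,0,0],"grip": 0}
    - {"slide": [0.0008,5e-05,0],"rot": [0,0,0],"grip": 0}
    - {"slide": [0.0008,5e-05,0],"rot": [0,0,0],"grip": 0}

```text
time: 17.2
ee_pos: [0.5246, 0.2368, 0.0149]
eef_rot: [0.999, 0.034, 0.0, 0.0]
ft_force: [-2.2, 0.3, -2.0]
width: 0.0138
grip_force: 6.0
```

Emit:
arm_command:
  steps:
    - {"slide": [0.0005,4e-05,0],"rot": [0,0,0],"grip": 0}
    - {"slide": [0.0005,4e-05,0],"rot": [0,0,0],"grip": 0}
    - {"slide": [0.0005,4e-05,0],"rot": [0,0,0],"grip": 0}
    - {"slide": [0.0005,4e-05,0],"rot": [0,0,0],"grip": 0}
    - {"slide": [0.0005,4e-05,0],"rot": [0,0,0],"grip": 0}
    - {"slide": [0.0005,4e-05,0],"rot": [0,0,0],"grip": 0}
    - {"slide": [0.0005,4e-05,0],"rot": [0,0,0],"grip": 0}
    - {"slide": [0.0005,4e-05,0],"rot": [0,0,0],"grip": 0}

```text
time: 18.2
ee_pos: [0.5285, 0.2372, 0.0149]
eef_rot: [0.999, 0.034, -0.0, 0.0]
ft_force: [-1.7, -0.3, -2.1]
width: 0.0144
grip_force: 6.0
```

Emit:
arm_command:
  steps:
    - {"slide": [0.0005,3e-05,0],"rot": [0,0,0],"grip": 0}
    - {"slide": [0.0005,3e-05,0],"rot": [0,0,0],"grip": 0}
    - {"slide": [0.0005,3e-05,0],"rot": [0,0,0],"grip": 0}
    - {"slide": [0.0005,3e-05,0],"rot": [0,0,0],"grip": 0}
    - {"slide": [0.0005,3e-05,0],"rot": [0,0,0],"grip": 0}
    - {"slide": [0.0005,3e-05,0],"rot": [0,0,0],"grip": 0}
    - {"slide": [0,0,0],"rot": [0,0,0],"grip": 0}
    - {"slide": [0,0,0],"rot": [0,0,0],"grip": 0}

```text
time: 19.2
ee_pos: [0.5316, 0.2373, 0.0149]
eef_rot: [0.999, 0.034, 0.0, 0.0]
ft_force: [-1.1, -0.6, -2.2]
width: 0.0139
grip_force: 6.0
```

```bash
python3 st.py
```

```text
19.2 [0.53164 0.23733 0.01492] [-1.07 -0.58 -2.23] [0.055 0.35  0.029] 3.93
```

Emit:
arm_command:
  steps:
    - {"slide": [0.0006,4e-05,0],"rot": [0,0,0],"grip": 0}
    - {"slide": [0.0006,4e-05,0],"rot": [0,0,0],"grip": 0}
    - {"slide": [0.0006,4e-05,0],"rot": [0,0,0],"grip": 0}
    - {"slide": [0.0006,4e-05,0],"rot": [0,0,0],"grip": 0}
    - {"slide": [0.0006,4e-05,0],"rot": [0,0,0],"grip": 0}
    - {"slide": [0.0006,4e-05,0],"rot": [0,0,0],"grip": 0}
    - {"slide": [0.0006,4e-05,0],"rot": [0,0,0],"grip": 0}
    - {"slide": [0.0006,4e-05,0],"rot": [0,0,0],"grip": 0}

```text
time: 20.2
ee_pos: [0.5351, 0.2375, 0.0145]
eef_rot: [0.999, 0.035, -0.001, 0.0]
ft_force: [-7.1, -1.4, 0.1]
width: 0.014
grip_force: 6.0
```

Emit:
arm_command:
  steps:
    - {"slide": [0,0,0],"rot": [0,0,0],"grip": 0}
    - {"slide": [0,0,0],"rot": [0,0,0],"grip": 0}
    - {"slide": [0.0002,0,0],"rot": [0,0,0],"grip": 0}
    - {"slide": [0.0002,0,0],"rot": [0,0,0],"grip": 0}
    - {"slide": [0,0,0],"rot": [0,0,0],"grip": 0}
    - {"slide": [0,0,0],"rot": [0,0,0],"grip": 0}
    - {"slide": [0,0,0],"rot": [0,0,0],"grip": 0}
    - {"slide": [0,0,0],"rot": [0,0,0],"grip": 0}

```text
time: 21.2
ee_pos: [0.5354, 0.2376, 0.0145]
eef_rot: [0.999, 0.035, -0.001, 0.0]
ft_force: [-6.4, -2.5, 1.5]
width: 0.0142
grip_force: 6.0
```

```bash
python3 st.py
python3 - <<'E'
from bench import eyes
import cv2,pickle
p=eyes.camera('wrist');pickle.dump(p,open('w7.pkl','wb'))
im=p['pixels'][:,:,::-1];cv2.imwrite('pics/w7c.png',cv2.resize(im[0:240,140:420],None,fx=2.5,fy=2.5,interpolation=cv2.INTER_CUBIC))
E
```

```text
21.2 [0.53544 0.23755 0.01452] [-6.39 -2.54  1.53] [-0.225  1.602  0.003] 3.96
```

View pics/w7c.png

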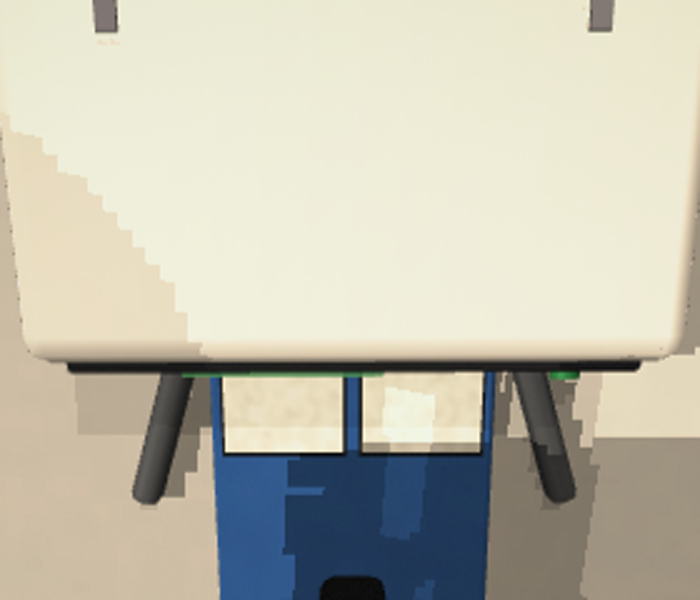

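Emit:
arm_command:
  newtons: 9
  steps:
    - {"slide": [0,0,0],"rot": [0,0,0],"grip": 0}
    - {"slide": [0,0,0],"rot": [0,0,0],"grip": 0}
    - {"slide": [0.0003,0,0],"rot": [0,0,0],"grip": 0}
    - {"slide": [0.0003,0,0],"rot": [0,0,0],"grip": 0}
    - {"slide": [0.0003,0,0],"rot": [0,0,0],"grip": 0}
    - {"slide": [0.0003,0,0],"rot": [0,0,0],"grip": 0}
    - {"slide": [0,0,0],"rot": [0,0,0],"grip": 0}
    - {"slide": [0,0,0],"rot": [0,0,0],"grip": 0}

```text
time: 22.25
ee_pos: [0.5359, 0.2376, 0.0145]
eef_rot: [0.999, 0.035, -0.002, 0.001]
ft_force: [-10.5, -2.5, 2.1]
width: 0.014
grip_force: 9.0
```

```bash
python3 st.py
python3 - <<'E'
from bench import eyes
import cv2,pickle,numpy as np
q=eyes.camera('wrist');pickle.dump(q,open('w8.pkl','wb'))
for f in('w4','w7','w8'):
    im=pickle.load(open(f+'.pkl','rb'))['pixels']
    g=cv2.cvtColor(im,cv2.COLOR_RGB2GRAY).astype(float)[:,233:243].mean(1);d=np.diff(g[160:200]);i=d.argmin()
    print(f,'label edge row',160+i,g[160+i-3:160+i+5].round())
    gg=cv2.cvtColor(im,cv2.COLOR_RGB2GRAY).astype(float)[:,275:288].mean(1);print(gg[218:240].round())
E
```

```text
22.25 [0.53589 0.2376  0.01446] [-10.53  -2.48   2.08] [-0.347  2.344 -0.014] 3.98
w4 label edge row 175 [246. 246. 245. 236.  42.  71.  96.  96.]
[61. 62. 62. 62. 62. 62. 61. 47. 17. 17. 17. 16. 17. 17. 18. 17. 17. 17.
 17. 17. 17. 18.]
w7 label edge row 180 [232. 232. 231. 222.  32.  48.  82.  83.]
[52. 52. 52. 52. 52. 52. 53. 53. 53. 53. 53. 50. 30. 13. 13. 13. 13. 13.
 14. 14. 13. 13.]
w8 label edge row 181 [232. 232. 227. 176.  36.  66.  82.  83.]
[52. 52. 52. 52. 52. 52. 52. 53. 53. 53. 53. 53. 49. 22. 13. 13. 13. 14.
 13. 13. 14. 14.]
```

Emit:
arm_command:
  steps:
    - {"slide": [0,0,0],"rot": [0,0,0],"grip": 0.6}
    - {"slide": [0,0,0],"rot": [0,0,0],"grip": 0.6}
    - {"slide": [0,0,0],"rot": [0,0,0],"grip": 0.6}
    - {"slide": [0,0,0],"rot": [0,0,0],"grip": 0.6}
    - {"slide": [0,0,0],"rot": [0,0,0],"grip": 0.6}
    - {"slide": [0,0,0],"rot": [0,0,0],"grip": 0.6}
    - {"slide": [0,0,0],"rot": [0,0,0],"grip": 0.6}
    - {"slide": [0,0,0],"rot": [0,0,0],"grip": 0.6}

```text
time: 23.3
ee_pos: [0.5379, 0.2376, 0.0148]
eef_rot: [0.999, 0.034, -0.0, 0.0]
ft_force: [0.2, 0.4, 0.0]
width: 0.052
grip_force: 0.0
```

```bash
python3 st.py
python3 - <<'E'
from bench import eyes,sensors
import cv2,pickle,numpy as np
print(sensors.read_state()['width'])
q=eyes.camera('wrist');pickle.dump(q,open('w9.pkl','wb'))
def edge(im,T,K):
    g=cv2.cvtColor(im,cv2.COLOR_RGB2GRAY).astype(float)[160:200,233:243].mean(1);d=np.diff(g);i=d.argmin()
    hi=g[i-4];lo=g[i+1];v=160+i+(g[i]-lo)/(hi-lo)
    r=T[:3,:3]@np.linalg.solve(K,[238,v,1]);return v,(T[:3,3]+r*(.009-T[2,3])/r[2])
for f in('w7','w8','w9'):
    p=pickle.load(open(f+'.pkl','rb'));print(f,edge(p['pixels'],p['pose'],p['intrinsics']))
E
```

```text
23.3 [0.5379  0.23764 0.01485] [0.24 0.4  0.02] [0.045 0.041 0.026] 3.94
0.05204370502105464
w7 (np.float64(180.9462953754351), array([0.5754462 , 0.26388573, 0.009     ]))
w8 (np.float64(181.7150866462793), array([0.57549266, 0.26390032, 0.009     ]))
w9 (np.float64(185.72768762677484), array([0.57525907, 0.263938  , 0.009     ]))
```

Emit:
arm_command:
  steps:
    - {"slide": [0,0,0.01],"rot": [0,0,0],"grip": 0.6}
    - {"slide": [0,0,0.02],"rot": [0,0,0],"grip": 0.6}
    - {"slide": [0,0,0.03],"rot": [0,0,0],"grip": 0.6}
    - {"slide": [0,0,0.03],"rot": [0,0,0],"grip": 0.6}
    - {"slide": [0,0,0.01],"rot": [0,0,0],"grip": 0.6}
    - {"slide": [0,0,0],"rot": [0,0,0],"grip": 0.6}
    - {"slide": [0,0,0],"rot": [0,0,0],"grip": 0.6}
    - {"slide": [0,0,0],"rot": [0,0,0],"grip": 0.6}

```text
time: 24.35
ee_pos: [0.5374, 0.2374, 0.1138]
eef_rot: [0.999, 0.034, -0.001, 0.0]
ft_force: [-0.3, 0.0, 0.1]
width: 0.0522
grip_force: 0.0
```

```bash
python3 st.py
python3 - <<'E'
from bench import eyes
import cv2
p=eyes.camera('wrist');im=p['pixels'][:,:,::-1];cv2.imwrite('pics/w10c.png',cv2.resize(im[0:240,140:420],None,fx=2.5,fy=2.5,interpolation=cv2.INTER_CUBIC))
E
```

```text
24.35 [0.53738 0.23739 0.11383] [-0.33  0.02  0.1 ] [ 0.037  0.002 -0.021] 3.94
```

View pics/w10c.png

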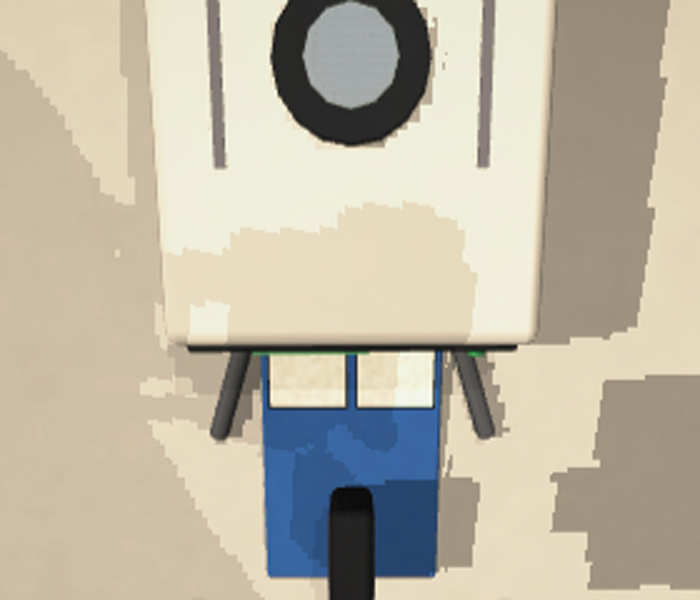

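The picture shows the carrier straight in the tunnel: its rear edge is at crop row 577, the mouth at row 350, and it is centred between the cheeks. The gripper is clear of it, so I'm handing in.

```bash
python3 -c "
from bench import order
print(order.close_job())"
```

```text
the job is handed in; nothing more can be done
None
```

I pushed the carrier about 70 mm into the reader until it met a hard stop that held against a 10.5 N push (highest reading), then released it there, lifted the gripper clear and handed the job in; the judge gave no verdict, and one camera check after release put it up to 0.2 mm back, within measuring error.

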